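Dress the viewing pad for a gem buyer

ROBOT

A 6-joint arm with a two-finger parallel gripper is mounted at the origin on the work surface. World frame = base frame: x ahead of the robot, y to its left, z up, the work surface at z = 0. Lengths are in m, angles in rad, forces in N, time in s.
With the tool pointing down it reaches from about 0.4 to 0.825 m from the base axis. Payload 7 kg.
Tool frame: the origin (TCP) lies at the centre of the arm's flange, where the gripper is bolted on; the fingertips stand 178 mm ahead of it and the grasp point (between the pads) lies 159 mm ahead of it; z points along the fingers, y is the direction in which the jaws open and shut (so a half turn about z gives the same grasp; the last joint's range is limited). The gripper opens to 88 mm and grips with 3 to 60 N. Pads are 19 mm wide; open, the fingers measure 130 mm over their backs; the gripper's body (78 mm by 193 mm) begins 47 mm behind the grasp point.
Start: joints at [-1.043, 0.359, 0.012, 0, -1.224, -0.288], TCP at [0.16, -0.656, 0.405] pointing down, gripper open.
Joint ranges: [-3.07, 3.07], [-1.43, 2.12], [-1.02, 1.25], [-3.03, 1.67], [-3.05, -0], [-3.03, 3.03]. Speed limits (rad/s): [2.39, 2.39, 3.01, 3.14, 3.14, 3.14].

INTERFACE

Orientations are given as [roll, pitch, yaw] about the fixed x, y, z axes, in that order (R = Rz(yaw) Ry(pitch) Rx(roll)).
In Python, from station import * gives the robot as it stands.
- The arm moves only by the tool send_rows, never from a script. Its argument "motion" is a list of rows, each an object with "offset": the shift along the tool's x, y, z in cm, a list of three; "turn": the turn about the tool's z in degrees. In form: [{"offset": [x, y, z], "turn": turn}, ...]. A call has 1 to 8 rows; each row is the pose to reach, as a shift and turn from the pose commanded when the call began, along the tool's axes at that moment; what a row does not reach only later rows make up. A row lasts 1/10 s, in which the tool goes at most 50 mm and 8.59 degrees, less where a joint would pass 70% of its speed; a pose out of reach is approached as far as the arm can. A call with a gripper value outside its range is refused whole. "hand" is the opening, from -1 (shut) to 1 (fully open), set as the call begins (left out, the last holds). The fingers move at their own pace and stop on an object; "squeeze" is the grip in N (left out, the last holds). Time passes only in rows, so rows that repeat a pose let the fingers close. It gives the time, the measured TCP pose, the force and the opening at its end, in the units of the state.
- get_state(): the state, without advancing time (a new reading comes with each control period).
- grab_frame(name): name is "scene" or "top" or "wrist"; returns a dict with "frame" (400x640x3 uint8, blue, green, red), "range_z" (400x640 float32, m along the optical axis (not along the pixel's ray), 0 where there is no reading), "vertical_fov" (degrees; the focal length in pixels is half the picture's height over the tangent of half this angle, whatever the lens; pixels are square), "cx", "cy" (the principal point, pixels), "cam_to_world" (4x4, takes a point from camera to world coordinates). Camera axes: x right, y up, looking along -z (the intrinsics and any distortion apply to the point x, -y, -z); pixel columns grow to the right and rows downward; lengths in m; the calibration is good to about 2 mm. A picture is of the moment at which its call begins.
- job_done(): hands the job in, once; it reports no verdict.
The state is a dict: "t": time; "q": joint angles; "qd": joint speeds; "joint_efforts": joint torques, N m; "eef_pos": TCP position; "ee_rot": TCP orientation; "force": force on the tool from outside, world axes, zero at the start; "moment": the same for the moment, N m; "width": finger opening in m.
Only numpy, scipy, OpenCV 4.12 (cv2) and the standard library are available. Lean on these libraries where they do the work, as an engineer would, in place of code of your own. Each camera call takes 0.05 s, during which the arm holds its last target. There are 200 camera calls.

TASK

Dress the burgundy pad for a buyer, each stone before the piece it is meant for (front is towards the pad's edge nearest the robot, square across the pad): stand the boxed blue stone straight in front of the black ring cone and the boxed clear stone straight in front of the cream bangle cushion, each with a gap of about 30 mm, and set the walnut riser in line with these two boxes and halfway between them, its long sides parallel to the pad's front edge. Centre the boxed amber stone on top of the riser as the show piece, and lay the loupe flat on the pad straight in front of the middle of the riser, about 30 mm from it. Everything stands upright, boxes square with the pad; leave the boxed red stone and the tweezers where they lie.

Things in the scene. Friction and masses are not known exactly. Their poses are not given: they have to be found in the camera images.
- pad: fixed: burgundy viewing pad lying on the desk, 260 mm deep (its x) by 360 mm wide (its y), 6 mm thick, with a thin lighter border line. Origin: centre of its underside, on the desk. Its x points away from the robot to the back edge, its y to the left; it may be turned by up to 0.12 rad
- ring_cone: fixed on the pad, at its back left or back right: black ring cone 65 mm tall on a round base 50 mm across, wearing a gold ring with an empty setting. Origin: centre of its underside, on the pad's top, 85 mm behind and 120 mm to one side of the pad's centre; the base's front edge is 25 mm in front of the origin. Axes parallel to the pad's
- bangle_cushion: fixed on the pad, at the back corner opposite the ring cone: cream pillow-shaped cushion with a silver bangle round it, 80 mm wide (its y), 50 mm deep (its x), 51 mm tall. Origin: centre of its underside, on the pad's top, 85 mm behind and 120 mm to the other side of the pad's centre; its front is 25 mm in front of the origin. Axes parallel to the pad's
- blue_box: loose: square gem box, 38 x 38 mm, 26 mm tall, black base and clear lid, with a blue cut stone 29 mm across on white foam inside. Origin: centre of its underside; z up, x and y along its sides. Starts on the desk left or right of the pad
- clear_box: loose: square gem box, 38 x 38 mm, 26 mm tall, black base and clear lid, with a colourless cut stone 29 mm across on black foam inside. Origin: centre of its underside; z up, x and y along its sides. Starts on the desk left or right of the pad
- amber_box: loose: square gem box, 38 x 38 mm, 26 mm tall, black base and clear lid, with an amber-yellow cut stone 29 mm across on white foam inside. Origin: centre of its underside; z up, x and y along its sides. Starts on the desk left or right of the pad
- riser: loose: plain dark walnut block used as a display riser, 54 mm (its x) by 84 mm (its y, the long way), 24 mm tall. Origin: centre of its underside; z up. Starts on the desk left or right of the pad
- loupe: loose: folded pocket loupe lying flat, a chrome case with rounded ends, 40 mm long (its x), 26 mm wide (its y), 16 mm tall, with a black-rimmed lens disc on top near one end. Origin: centre of its underside; z up. Starts on the desk left or right of the pad
- red_box: loose: square gem box, 38 x 38 mm, 26 mm tall, black base and clear lid, with a red cut stone 29 mm across on white foam inside. Origin: centre of its underside; z up, x and y along its sides. A bystander on the desk left or right of the pad, among the other things: leave it
- tweezers: loose: steel tweezers lying on the pad along its front edge, about 111 mm in front of the pad's centre line, 150 mm long (its x), 8 mm wide, 6 mm tall. Origin: centre of its underside. A bystander: leave it

How it is judged:
By the outcome, as a careful person would: the job done as asked, in the order asked, and still so for the second after the job is handed in, with the robot touching nothing.
It also fails if it takes over 115 s, if anything falls off the work surface, if the arm or the gripper's body presses on something with over 40 N, if the wrist force passes 120 N, or if a joint passes its speed limit or range.

## Working session

There is one attempt and no reset: what is moved stays moved. The work goes in short steps, Python scripts to look and compute and a tool call to move; the robot and the scene stay as the last step left them, time stands still between calls to the robot, and variables do not carry over. Pictures are saved under pics/ and viewed, about 12 in all and at most 16, crops included, and the job is handed in when it is done.

Besides the shell and the picture viewer there is one more tool, called after "Request:" as a command line: name --argument value ..., lists and objects as JSON in quotes. send_rows: Moves the arm, as the interface text tells. Its arguments: {"type":"object","properties":{"motion":{"type":"array"},"hand":{"type":"number"},"squeeze":{"type":"number"}},"required":["motion"]}

```bash
mkdir -p pics; ls; cat > h.py <<'E'
from station import *
import numpy as np, cv2
def cam(n):
    f=grab_frame(n); return f
def proj_pts(f,uv,z=None):
    """pixels -> world, on plane z (or by depth)"""
    uv=np.atleast_2d(np.array(uv,float)); T=np.array(f["cam_to_world"])
    fl=200/np.tan(np.radians(f["vertical_fov"])/2)
    d=np.c_[(uv[:,0]-f["cx"])/fl,-(uv[:,1]-f["cy"])/fl,-np.ones(len(uv))]
    if z is None:
        r=f["range_z"][uv[:,1].astype(int),uv[:,0].astype(int)]
        return (d*r[:,None])@T[:3,:3].T+T[:3,3]
    w=d@T[:3,:3].T; s=(z-T[2,3])/w[:,2]
    return T[:3,3]+w*s[:,None]
def cloud(f):
    v,u=np.mgrid[0:400,0:640]
    return proj_pts(f,np.c_[u.ravel(),v.ravel()]).reshape(400,640,3)
E
python3 - <<'E'
from h import *
s=get_state();print({k:np.round(v,3) for k,v in s.items()})
for n in("top","scene"):
    f=cam(n);print(n,[k for k in f],f["vertical_fov"],f["cx"],f["cy"],np.round(f["cam_to_world"],3).tolist())
    cv2.imwrite(f"pics/{n}0.png",f["frame"]);np.savez(f"{n}0.npz",**f)
E
```

```text
pics
{'t': np.float64(0.0), 'q': array([-1.043,  0.359,  0.011, -0.   , -1.224, -0.288]), 'qd': array([ 0.001, -0.001, -0.001,  0.002, -0.   ,  0.001]), 'joint_efforts': array([ 1.0000e-03, -5.8272e+01,  2.9306e+01,  6.9980e+00,  7.0000e-03,
       -0.0000e+00]), 'eef_pos': array([ 0.16 , -0.655,  0.404]), 'ee_rot': array([ 3.14 , -0.   , -2.902]), 'force': array([-0.766, -0.349,  0.302]), 'moment': array([-0.07 , -0.016, -0.036]), 'width': np.float64(0.088)}
top ['frame', 'range_z', 'vertical_fov', 'cx', 'cy', 'cam_to_world'] 52.090910754889755 318.8468393000613 203.50873876106044 [[-0.001, 0.984, -0.18, 0.371], [-1.0, -0.002, -0.006, 0.01], [-0.006, 0.18, 0.984, 0.888], [0.0, 0.0, 0.0, 1.0]]
scene ['frame', 'range_z', 'vertical_fov', 'cx', 'cy', 'cam_to_world'] 47.7781626794512 316.59935291502603 200.4056424977762 [[0.738, -0.456, 0.497, 1.068], [0.674, 0.499, -0.544, -0.625], [0.0, 0.737, 0.676, 0.799], [0.0, 0.0, 0.0, 1.0]]
```

View pics/top0.png

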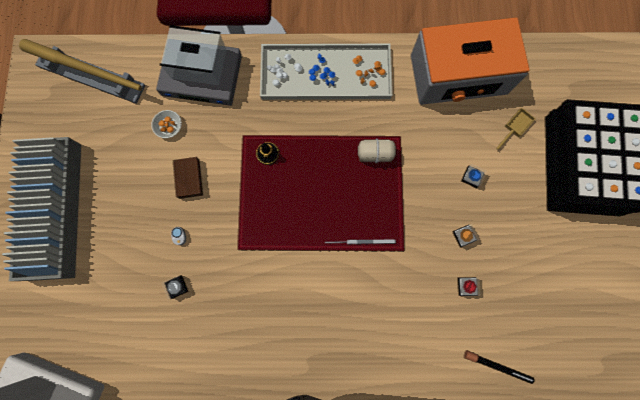

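View pics/scene0.png

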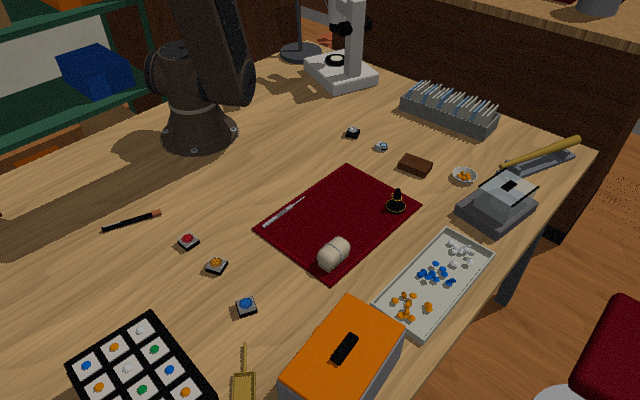

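The top view shows the pad at (240–403, 137–250), the cone at back left (267,152) and the cushion at back right (377,150). The riser (188,178), loupe (179,236) and clear box (177,287) are on the left; the blue (473,176), amber (465,236) and red (469,287) boxes are on the right. The scene view agrees. Next I measure.

```bash
cat >> h.py <<'E'
def rect_at(P,m,lo,hi,near,r=.07):
    q=P[(P[...,2]>lo)&(P[...,2]<hi)&(np.hypot(P[...,0]-near[0],P[...,1]-near[1])<r)][:,:2]
    (c,s,a)=cv2.minAreaRect((q*1000).astype(np.float32)); return np.array(c)/1000,s,a,len(q)
E
python3 - <<'E'
from h import *
f=dict(np.load("top0.npz"));P=cloud(f);b=f["frame"].astype(int)
m=((b[...,2]>60)&(b[...,1]<40)&(b[...,0]<60)).astype(np.uint8);m[:120]=0
n,l,st,_=cv2.connectedComponentsWithStats(m);k=1+st[1:,4].argmax()
c=max(cv2.findContours((l==k).astype(np.uint8),0,2)[0],key=cv2.contourArea)
w=proj_pts(f,c[:,0,:],.006)[:,:2]
print("pad",cv2.minAreaRect((w*1000).astype(np.float32)), "padz",np.median(P[l==k][:,2]))
for nme,uv in dict(riser=(188,178),loupe=(179,236),clear=(177,287),blue=(473,176),amber=(465,236),red=(469,287),cone=(267,152),cush=(377,150),tw=(370,242)).items():
    p=P[uv[1]-3:uv[1]+4,uv[0]-3:uv[0]+4].reshape(-1,3);p0=np.median(p,0)
    print(nme,np.round(p0,3),[np.round(x,3) for x in rect_at(P,0,.013,.06,p0)])
g=dict(np.load("scene0.npz"));Q=cloud(g)
for nme,uv in dict(blue=(246,307),red=(188,241),clear=(353,133),riser=(415,163),loupe=(381,147)).items():
    p0=np.median(Q[uv[1]-3:uv[1]+4,uv[0]-3:uv[0]+4].reshape(-1,3),0)
    print("scene",nme,np.round(p0,3),[np.round(x,3) for x in rect_at(Q,0,.013,.06,p0)])
E
```

```text
pad ((559.4991455078125, 11.077590942382812), (357.3902587890625, 256.6648254394531), 89.8375473022461) padz 0.005897460110902031
riser [0.587 0.3   0.024] [array([0.591, 0.306]), array([84.953, 55.403]), np.float64(8.538), np.int64(984)]
loupe [0.461 0.315 0.016] [array([0.463, 0.319]), array([38.863, 26.067]), np.float64(14.696), np.int64(189)]
clear [0.354 0.309 0.026] [array([0.354, 0.319]), array([37.417, 38.793]), np.float64(24.282), np.int64(374)]
blue [ 0.589 -0.318  0.026] [array([ 0.593, -0.323]), array([38.207, 38.582]), np.float64(64.212), np.int64(341)]
amber [ 0.459 -0.293  0.026] [array([ 0.462, -0.297]), array([37.237, 38.33 ]), np.float64(22.321), np.int64(347)]
red [ 0.354 -0.294  0.026] [array([ 0.355, -0.296]), array([36.498, 39.012]), np.float64(3.003), np.int64(365)]
cone [0.639 0.127 0.042] [array([0.647, 0.132]), array([49.186, 46.985]), np.float64(2.43), np.int64(298)]
cush [ 0.639 -0.108  0.055] [array([ 0.644, -0.108]), array([52.037, 77.719]), np.float64(2.091), np.int64(768)]
tw [ 0.448 -0.094  0.008] [array([ 0.45 , -0.096]), array([ 6.893, 98.17 ]), np.float64(1.23), np.int64(41)]
scene blue [ 0.609 -0.332  0.024] [array([ 0.596, -0.325]), array([36.885, 39.782]), np.float64(63.639), np.int64(343)]
scene red [ 0.374 -0.304  0.024] [array([ 0.389, -0.298]), array([104.425,  37.747]), np.float64(0.069), np.int64(263)]
scene clear [0.369 0.305 0.016] [array([0.358, 0.317]), array([37.701, 45.16 ]), np.float64(26.077), np.int64(121)]
scene riser [0.596 0.298 0.022] [array([0.595, 0.303]), array([85.354, 59.154]), np.float64(9.548), np.int64(437)]
scene loupe [0.472 0.309 0.013] [array([0.466, 0.319]), array([37.89 , 27.518]), np.float64(10.849), np.int64(54)]
```

```bash
cat >> h.py <<'E'
def rel(x,y,z,yaw_deg,base=None):
    """offset (cm) and turn (deg) to a TCP pose from base (x,y,z,yawdeg) or the measured one; yaw taken mod 180 (same grasp)"""
    if base is None:
        s=get_state(); base=(*s["eef_pos"],np.degrees(s["ee_rot"][2]))
    a=np.radians(base[3]); d=np.array([x,y,z])-np.array(base[:3])
    ex=np.array([np.cos(a),np.sin(a)]); ey=np.array([np.sin(a),-np.cos(a)])
    t=-((yaw_deg-base[3]+90)%180-90)
    return np.round([d[:2]@ex*100,d[:2]@ey*100,-d[2]*100,t],2)
E
python3 - <<'E'
from h import *
f=dict(np.load("top0.npz"));b=f["frame"].astype(int)
m=((b[...,2]>60)&(b[...,1]<40)&(b[...,0]<60)).astype(np.uint8);m[:120]=0
n,l,st,_=cv2.connectedComponentsWithStats(m);k=1+st[1:,4].argmax()
c=max(cv2.findContours((l==k).astype(np.uint8),0,2)[0],key=cv2.contourArea)
w=proj_pts(f,c[:,0,:],.006)[:,:2]
for nm,ax,v in(("front",0,.431),("back",0,.688),("left",1,.19),("right",1,-.168)):
    o=1-ax; ctr=(.5595,.011)[o]
    q=w[(abs(w[:,ax]-v)<.008)&(abs(w[:,o]-ctr)<(.11,.16)[o])]
    vx,vy,x0,y0=cv2.fitLine(q.astype(np.float32),2,0,.001,.001).ravel();print(nm,len(q),vx,vy,x0,y0)
print(rel(.5945,-.324,.36,-205.8))
E
```

```text
front 61 0.007000107 0.9999755 0.43265042 -0.028680269
back 14 0.039120182 -0.9992345 0.68340176 -0.12172475
left 17 0.99994624 -0.010369985 0.5614251 0.18806349
right 32 0.99999464 0.0032671513 0.5491771 -0.16553295
[-50.05  21.9    4.38  39.53]
```

Request:
send_rows --motion '[{"offset":[-25,11,2],"turn":20},{"offset":[-25,11,2],"turn":20},{"offset":[-25,11,2],"turn":20},{"offset":[-25,11,2],"turn":20},{"offset":[-25,11,2],"turn":20},{"offset":[-25,11,2],"turn":20},{"offset":[-25,11,2],"turn":20}]' --hand 1

```text
t: 0.8
eef_pos: [0.3797, -0.4872, 0.384]
ee_rot: [3.141, -0.0, 3.036]
force: [-2.1, -0.5, 0.3]
width: 0.0876
```

```bash
python3 -c "
from h import *
print(get_state()['t'],rel(.5945,-.324,.36,-205.8))"
```

```text
0.8 [-19.65  18.49   2.4   19.76]
```

Request:
send_rows --motion '[{"offset":[-19.6,18.5,2.4],"turn":19.8},{"offset":[-19.6,18.5,2.4],"turn":19.8},{"offset":[-19.6,18.5,2.4],"turn":19.8},{"offset":[-19.6,18.5,2.4],"turn":19.8},{"offset":[-19.6,18.5,2.4],"turn":19.8},{"offset":[-19.6,18.5,2.4],"turn":19.8},{"offset":[-19.6,18.5,2.4],"turn":19.8},{"offset":[-19.6,18.5,2.4],"turn":19.8}]'

```text
t: 1.6
eef_pos: [0.5919, -0.327, 0.36]
ee_rot: [-3.141, -0.001, 2.687]
force: [-0.1, -0.7, -0.8]
width: 0.0877
```

```bash
cat >> h.py <<'E'
def look(tag,near,lo=.013,hi=.06,r=.05,plan=None,save=False):
    f=cam("wrist"); P=cloud(f)
    out=rect_at(P,0,lo,hi,near,r); s=get_state()
    print(tag,"t",np.round(s["t"],2),"tcp",np.round(s["eef_pos"],4),"yaw",np.round(np.degrees(s["ee_rot"][2]),1),"c",np.round(out[0],4),"size",np.round(out[1],1),"ang",round(out[2],1),out[3])
    if save: cv2.imwrite(f"pics/{tag}.png",f["frame"]); np.savez(f"{tag}.npz",**f)
    return f,P,out
E
python3 -c "
from h import *
f,P,o=look('blue1',(.5945,-.324),save=True)
print(np.round(f['cam_to_world'],3).tolist(),f['vertical_fov'])"
```

```text
blue1 t 1.65 tcp [ 0.5914 -0.3275  0.3604] yaw 153.9 c [ 0.5932 -0.3238] size [36.8 37.7] ang 63.8 1165
[[0.439, -0.858, -0.267, 0.519], [0.899, 0.419, 0.13, -0.291], [-0.0, -0.297, 0.955, 0.34], [0.0, 0.0, 0.0, 1.0]] 68.82357456550568
```

View pics/blue1.png

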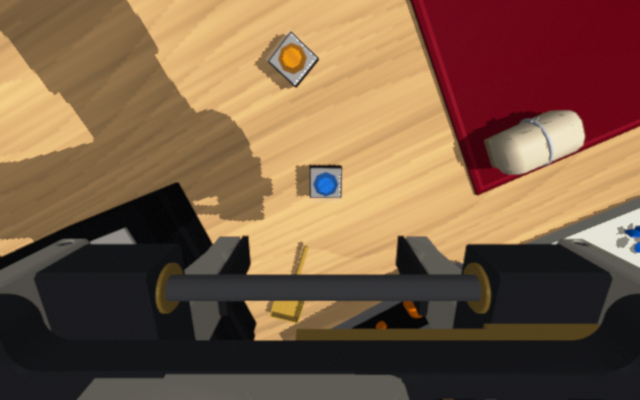

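Blue at (326,182) px is square with the jaws. Wrist and top measurements agree within 1 mm.

```bash
python3 -c "
from h import *
print(rel(.5932,-.3236,.181,153.8))"
```

```text
[1.000e-02 4.300e-01 1.794e+01 1.200e-01]
```

Request:
send_rows --motion '[{"offset":[0,0.4,5],"turn":0},{"offset":[0,0.4,9],"turn":0},{"offset":[0,0.4,13],"turn":0},{"offset":[0,0.4,16],"turn":0},{"offset":[0,0.4,17.9],"turn":0},{"offset":[0,0.4,17.9],"turn":0},{"offset":[0,0.4,17.9],"turn":0}]' --hand 1

```text
t: 2.35
eef_pos: [0.5928, -0.3246, 0.1818]
ee_rot: [-3.141, -0.0, 2.685]
force: [0.4, 0.8, 0.5]
width: 0.0878
```

Request:
send_rows --motion '[{"offset":[0,0,0],"turn":0},{"offset":[0,0,0],"turn":0},{"offset":[0,0,0],"turn":0},{"offset":[0,0,0],"turn":0},{"offset":[0,0,0],"turn":0},{"offset":[0,0,0],"turn":0}]' --hand -1 --squeeze 15

```text
t: 2.95
eef_pos: [0.5938, -0.3232, 0.1817]
ee_rot: [3.142, 0.0, 2.687]
force: [0.2, 0.9, 0.7]
width: 0.0452
```

Request:
send_rows --motion '[{"offset":[0,0,-2],"turn":0},{"offset":[0,0,-6],"turn":0},{"offset":[0,0,-10],"turn":0},{"offset":[0,0,-12],"turn":0},{"offset":[0,0,-12],"turn":0}]'

```text
t: 3.45
eef_pos: [0.5947, -0.3236, 0.3059]
ee_rot: [3.141, 0.007, 2.687]
force: [0.7, -0.1, -0.3]
width: 0.0378
```

```bash
python3 -c "
from h import *
f=cam('wrist');P=cloud(f);s=get_state();e=s['eef_pos'];print(e,s['ee_rot'],s['force'],s['width'])
q=P[(np.hypot(P[...,0]-e[0],P[...,1]-e[1])<.05)&(P[...,2]>.03)]
print(len(q),np.histogram(q[:,2],20))
g=cam('top');P=cloud(g)
q=P[(np.hypot(P[...,0]-e[0],P[...,1]-e[1])<.05)&(P[...,2]>.03)];print(len(q))
cv2.imwrite('pics/w2.png',f['frame'][80:340,120:520])
"
```

```text
[ 0.5940936  -0.32332383  0.30355298] [3.14077133 0.00333066 2.68685337] [-0.90194125  0.13510224 -0.5647052 ] 0.03794211306912561
49288 (array([  201,   273,   286,  3133,   588,   521,   392,   421,   414,
         435,   170,   217,   250,   920,  3048,  5599,  9151,  4582,
       12151,  6536]), array([0.10906285, 0.11579044, 0.12251803, 0.12924562, 0.13597321,
       0.14270081, 0.1494284 , 0.15615599, 0.16288358, 0.16961117,
       0.17633876, 0.18306636, 0.18979395, 0.19652154, 0.20324913,
       0.20997672, 0.21670431, 0.22343191, 0.2301595 , 0.23688709,
       0.24361468]))
2997
```

View pics/w2.png

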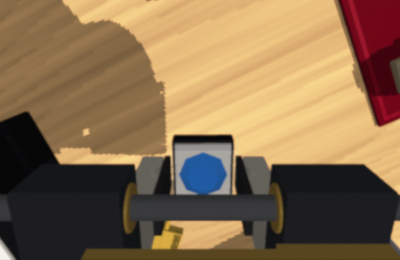

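Blue is held, but the fingers closed during the lift, so only about 7 mm of its lid is gripped. I'll set it down and regrip with more closing time.

Request:
send_rows --motion '[{"offset":[0,0,4],"turn":0},{"offset":[0,0,8],"turn":0},{"offset":[0,0,10],"turn":0},{"offset":[0,0,10.3],"turn":0},{"offset":[0,0,10.3],"turn":0},{"offset":[0,0,10.3],"turn":0}]'

```text
t: 4.15
eef_pos: [0.5941, -0.3234, 0.1992]
ee_rot: [-3.142, 0.001, 2.687]
force: [0.5, 0.3, 0.1]
width: 0.0375
```

Request:
send_rows --motion '[{"offset":[0,0,0],"turn":0},{"offset":[0,0,0],"turn":0},{"offset":[0,0,0],"turn":0},{"offset":[0,0,0],"turn":0},{"offset":[0,0,1],"turn":0},{"offset":[0,0,1.7],"turn":0},{"offset":[0,0,1.7],"turn":0},{"offset":[0,0,1.7],"turn":0}]' --hand 0.4

```text
t: 4.95
eef_pos: [0.5936, -0.3233, 0.181]
ee_rot: [-3.141, -0.001, 2.687]
force: [-0.2, 0.2, 0.1]
width: 0.0612
```

Request:
send_rows --motion '[{"offset":[0,0,0],"turn":0},{"offset":[0,0,0],"turn":0},{"offset":[0,0,0],"turn":0},{"offset":[0,0,0],"turn":0},{"offset":[0,0,0],"turn":0},{"offset":[0,0,0],"turn":0},{"offset":[0,0,0],"turn":0},{"offset":[0,0,0],"turn":0}]' --hand -1 --squeeze 15

```text
t: 5.75
eef_pos: [0.5938, -0.3233, 0.1819]
ee_rot: [3.142, 0.0, 2.687]
force: [-0.2, 0.3, 3.5]
width: 0.038
```

Request:
send_rows --motion '[{"offset":[0,0,-2],"turn":0},{"offset":[0,0,-6],"turn":0},{"offset":[0,0,-9],"turn":0},{"offset":[0,0,-10],"turn":0},{"offset":[0,0,-10],"turn":0},{"offset":[0,0,-10],"turn":0}]'

```text
t: 6.35
eef_pos: [0.5933, -0.3231, 0.2805]
ee_rot: [3.141, -0.001, 2.686]
force: [0.6, -0.2, -1.1]
width: 0.038
```

```bash
cat >> h.py <<'E'
def held():
    f=cam('wrist');P=cloud(f);s=get_state();e=s['eef_pos']
    q=P[(np.hypot(P[...,0]-e[0],P[...,1]-e[1])<.05)&(P[...,2]>e[2]-.2)&(P[...,2]<e[2]-.12)]
    h,b=np.histogram(q[:,2]-e[2],40);k=h.argmax()
    print('tcp',np.round(e,4),'yaw',np.round(np.degrees(s['ee_rot'][2]),1),'w',s['width'],'top rel tcp',b[k],b[k+1],'t',s['t'])
E
python3 -c "
from h import *
held()"
```

```text
tcp [ 0.5931 -0.3231  0.2799] yaw 153.9 w 0.03802215545247525 top rel tcp -0.15707058709580846 -0.15552623258307857 t 6.4
```

```bash
python3 -c "
from h import *
print(rel(.70,.011,.40,180))"
```

```text
[  5.09  34.71 -12.01 -26.08]
```

Request:
send_rows --motion '[{"offset":[0,3,-4],"turn":0},{"offset":[5,34.7,-12],"turn":-26.1},{"offset":[5,34.7,-12],"turn":-26.1},{"offset":[5,34.7,-12],"turn":-26.1},{"offset":[5,34.7,-12],"turn":-26.1},{"offset":[5,34.7,-12],"turn":-26.1},{"offset":[5,34.7,-12],"turn":-26.1},{"offset":[5,34.7,-12],"turn":-26.1}]'

```text
t: 7.2
eef_pos: [0.702, 0.0138, 0.4004]
ee_rot: [-3.141, -0.002, -3.139]
force: [-0.3, -0.1, -0.5]
width: 0.0381
```

Request:
send_rows --motion '[{"offset":[0,0,0],"turn":0},{"offset":[0,0,0],"turn":0},{"offset":[0,0,0],"turn":0}]'

```text
t: 7.5
eef_pos: [0.701, 0.0098, 0.4]
ee_rot: [-3.141, -0.003, -3.141]
force: [0.9, 0.3, -0.0]
width: 0.0374
```

```bash
python3 - <<'E'
from h import *
f,P,o=look('pad1',(.645,.132),lo=.02,hi=.06,r=.06,save=True)
E
```

```text
pad1 t 7.55 tcp [0.701  0.0094 0.4003] yaw 180.0 c [0.6447 0.1298] size [22.5 30.1] ang 74.8 420
```

View pics/pad1.png

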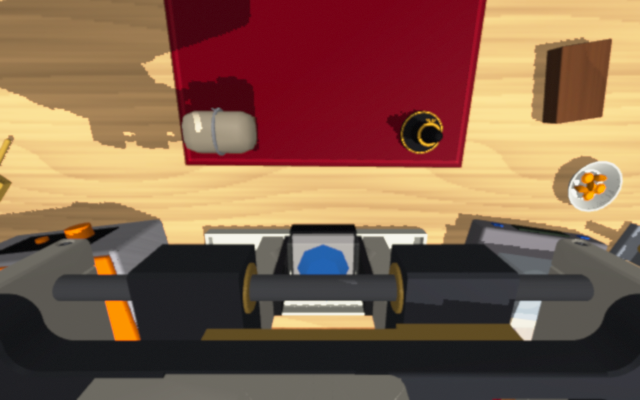

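The wrist view shows the pad's back corners at about (186,163) and (461,165), the cushion at (220,131) and the cone at (422,132). I'll fit the pad edges from it.

```bash
python3 - <<'E'
from h import *
for nm in("pad1",):
    f=dict(np.load(nm+".npz"));b=f["frame"].astype(int)
    m=((b[...,2]>25)&(b[...,2]>2.2*b[...,1])&(b[...,2]>2.2*b[...,0])).astype(np.uint8);m[230:]=0
    n,l,st,_=cv2.connectedComponentsWithStats(m);k=1+st[1:,4].argmax();m=(l==k)
    back=[(u,np.where(m[:,u])[0].max()+.5) for u in range(200,450,4)]
    L=[(np.where(m[v])[0].min()-.5,v) for v in range(5,155,3)]
    R=[(np.where(m[v])[0].max()+.5,v) for v in range(5,155,3)]
    ln={}
    for t,e in(("back",back),("right",L),("left",R)):
        w=proj_pts(f,e,.006)[:,:2].astype(np.float32)
        ln[t]=[float(x) for x in cv2.fitLine(w,1,0,.001,.001).ravel()]
        print(t,np.round(ln[t],4),"yaw",np.round(np.degrees(np.arctan2(-ln[t][0]/ln[t][1],1) if t=="back" else np.arctan(ln[t][1]/ln[t][0])),2))
    def X(a,b):
        A=np.array([[a[0],-b[0]],[a[1],-b[1]]]);s=np.linalg.solve(A,[b[2]-a[2],b[3]-a[3]]);return np.array(a[2:])+s[0]*np.array(a[:2])
    cl,cr=X(ln["back"],ln["left"]),X(ln["back"],ln["right"]);print(cl,cr,np.linalg.norm(cl-cr))
    d=(cl-cr)/np.linalg.norm(cl-cr);c=(cl+cr)/2-.13*np.array([d[1],-d[0]]);print("yaw",np.degrees(np.arctan2(-d[0],d[1])),"centre",c)
    P=cloud(f);q=P[(P[...,2]>.025)&(P[...,2]<.06)&(abs(P[...,0]-.645)<.05)&(abs(P[...,1]+.108)<.06)];print("cush",cv2.minAreaRect((q[:,:2]*1000).astype(np.float32)))
E
```

```text
back [0.0094 1.     0.6897 0.0278] yaw -0.54
right [ 1.     -0.0038  0.6054 -0.1662] yaw -0.22
left [ 0.9999 -0.0105  0.5835  0.1895] yaw -0.6
[0.69122466 0.18836589] [ 0.68788812 -0.16649851] 0.3548800928019185
yaw -0.5386945128267739 centre [0.55956214 0.01215593]
cush ((644.8031616210938, -106.65731811523438), (75.55280303955078, 51.94905471801758), 89.82060241699219)
```

```bash
python3 -c "
from h import *
print(rel(.5726,.1324,.30,179.5),rel(.5726,.1324,.189,179.5))"
```

```text
[12.85 12.29 10.03  0.48] [12.85 12.29 21.13  0.48]
```

Request:
send_rows --motion '[{"offset":[12.8,12.3,6],"turn":0.5},{"offset":[12.8,12.3,10],"turn":0.5},{"offset":[12.8,12.3,10],"turn":0.5},{"offset":[12.8,12.3,10],"turn":0.5},{"offset":[12.8,12.3,14],"turn":0.5},{"offset":[12.8,12.3,18],"turn":0.5},{"offset":[12.8,12.3,18],"turn":0.5},{"offset":[12.8,12.3,18],"turn":0.5}]'

```text
t: 8.35
eef_pos: [0.5736, 0.1325, 0.2219]
ee_rot: [-3.14, -0.001, 3.133]
force: [1.0, -0.2, -0.3]
width: 0.0381
```

```bash
python3 -c "
from h import *
print(get_state()['eef_pos'],rel(.5726,.1324,.1885,179.5));held()"
```

```text
[0.57359788 0.1324803  0.22193411] [ 0.1  -0.01  3.34 -0.  ]
tcp [0.5742 0.1328 0.2232] yaw 179.5 w 0.038116974954303995 top rel tcp -0.15746772488001015 -0.1559066240767156 t 8.4
```

Request:
send_rows --motion '[{"offset":[0.1,0,2],"turn":0},{"offset":[0.1,0,3],"turn":0},{"offset":[0.1,0,3.3],"turn":0},{"offset":[0.1,0,3.4],"turn":0},{"offset":[0.1,0,3.4],"turn":0},{"offset":[0.1,0,3.4],"turn":0}]'

```text
t: 9.0
eef_pos: [0.5725, 0.1334, 0.1884]
ee_rot: [3.141, 0.001, 3.134]
force: [-0.3, 0.3, -0.7]
width: 0.038
```

Request:
send_rows --motion '[{"offset":[0,0,0],"turn":0},{"offset":[0,0,0],"turn":0},{"offset":[0,0,0],"turn":0},{"offset":[0,0,0],"turn":0},{"offset":[0,0,-1],"turn":0},{"offset":[0,0,-5],"turn":0},{"offset":[0,0,-10],"turn":0},{"offset":[0,0,-14],"turn":0}]' --hand 0.3

```text
t: 9.8
eef_pos: [0.5723, 0.1332, 0.331]
ee_rot: [3.141, 0.002, 3.134]
force: [1.2, 0.4, -0.6]
width: 0.0568
```

```bash
python3 -c "
from h import *
look('b',(.5726,.1324),lo=.02,hi=.04,r=.04)
print(rel(.355,.318,.36,204.3))"
```

```text
b t 9.85 tcp [0.574  0.1338 0.3381] yaw 179.6 c [0.5754 0.1339] size [37.2 37.1] ang 89.6 1415
[ 22.02  18.28  -2.19 -24.66]
```

Request:
send_rows --motion '[{"offset":[22,18.3,-2.2],"turn":-24.7},{"offset":[22,18.3,-2.2],"turn":-24.7},{"offset":[22,18.3,-2.2],"turn":-24.7},{"offset":[22,18.3,-2.2],"turn":-24.7},{"offset":[22,18.3,-2.2],"turn":-24.7},{"offset":[22,18.3,-2.2],"turn":-24.7},{"offset":[22,18.3,-2.2],"turn":-24.7},{"offset":[22,18.3,-2.2],"turn":-24.7}]' --hand 0.5

```text
t: 10.65
eef_pos: [0.353, 0.3185, 0.3504]
ee_rot: [3.141, 0.001, -2.716]
force: [-0.0, -0.4, -0.1]
width: 0.0657
```

Request:
send_rows --motion '[{"offset":[0,0,0],"turn":0},{"offset":[0,0,0],"turn":0}]'

```text
t: 10.85
eef_pos: [0.3543, 0.3174, 0.3496]
ee_rot: [-3.141, -0.0, -2.72]
force: [0.2, -0.4, 0.4]
width: 0.0657
```

```bash
python3 -c "
from h import *
f,P,o=look('c',(.355,.318),save=True)
print(rel(*o[0],.181,180+(o[2]+45)%90-45))
look('loupe',(.4645,.319),lo=.008,r=.04);look('riser',(.593,.305),r=.065)"
```

```text
c t 10.9 tcp [0.3544 0.3173 0.3495] yaw -155.9 c [0.3547 0.3185] size [37.8 36.8] ang 24.4 1231
[-0.08  0.09 16.85 -0.28]
loupe t 10.95 tcp [0.3544 0.3174 0.3495] yaw -155.9 c [0.4589 0.3178] size [32.1 27.4] ang 23.2 523
riser t 11.0 tcp [0.3543 0.3175 0.3495] yaw -155.9 c [0.5651 0.3119] size [39.3 30.6] ang 2.6 531
```

Request:
send_rows --motion '[{"offset":[-0.1,0.1,5],"turn":-0.3},{"offset":[-0.1,0.1,10],"turn":-0.3},{"offset":[-0.1,0.1,14],"turn":-0.3},{"offset":[-0.1,0.1,16],"turn":-0.3},{"offset":[-0.1,0.1,16.8],"turn":-0.3},{"offset":[-0.1,0.1,16.8],"turn":-0.3},{"offset":[-0.1,0.1,16.8],"turn":-0.3}]'

```text
t: 11.7
eef_pos: [0.3547, 0.3198, 0.1826]
ee_rot: [3.141, 0.001, -2.713]
force: [0.3, 0.4, -0.2]
width: 0.0656
```

Request:
send_rows --motion '[{"offset":[0,0,0],"turn":0},{"offset":[0,0,0],"turn":0},{"offset":[0,0,0],"turn":0},{"offset":[0,0,0],"turn":0},{"offset":[0,0,0],"turn":0},{"offset":[0,0,0],"turn":0},{"offset":[0,0,0],"turn":0},{"offset":[0,0,0],"turn":0}]' --hand -1

```text
t: 12.5
eef_pos: [0.3542, 0.3195, 0.1821]
ee_rot: [3.141, 0.0, -2.713]
force: [-1.8, 0.1, 6.5]
width: 0.0378
```

Request:
send_rows --motion '[{"offset":[0,0,-2],"turn":0},{"offset":[0,0,-6],"turn":0},{"offset":[0,0,-10],"turn":0},{"offset":[0,0,-14],"turn":0},{"offset":[0,0,-14],"turn":0},{"offset":[0,0,-14],"turn":0}]'

```text
t: 13.1
eef_pos: [0.3541, 0.3193, 0.3226]
ee_rot: [3.14, 0.002, -2.713]
force: [-0.2, -0.0, -1.3]
width: 0.0381
```

```bash
python3 -c "
from h import *
held();print(rel(.5705,-.1076,.30,179.5))"
```

```text
tcp [0.3539 0.319  0.3214] yaw -155.5 w 0.03775138190377286 top rel tcp -0.15651006761784247 -0.1549888866322449 t 13.15
[ -2.   -47.8    2.14  25.02]
```

Request:
send_rows --motion '[{"offset":[-2,-47.8,2.1],"turn":25},{"offset":[-2,-47.8,2.1],"turn":25},{"offset":[-2,-47.8,2.1],"turn":25},{"offset":[-2,-47.8,2.1],"turn":25},{"offset":[-2,-47.8,2.1],"turn":25},{"offset":[-2,-47.8,2.1],"turn":25},{"offset":[-2,-47.8,2.1],"turn":25},{"offset":[-2,-47.8,2.1],"turn":25}]'

```text
t: 13.95
eef_pos: [0.5354, -0.039, 0.3023]
ee_rot: [-3.141, -0.003, 3.134]
force: [0.9, 1.7, 0.1]
width: 0.0382
```

Request:
send_rows --motion '[{"offset":[0,0,0],"turn":0}]'

```text
t: 14.05
eef_pos: [0.5363, -0.0416, 0.3015]
ee_rot: [-3.14, -0.004, 3.128]
force: [-0.9, 0.7, -1.0]
width: 0.0381
```

```bash
python3 -c "
from h import *
print(rel(.5705,-.1076,.30,179.5))"
```

```text
[-3.51 -6.55  0.15 -0.28]
```

Request:
send_rows --motion '[{"offset":[-3.5,-6.5,0.1],"turn":-0.3},{"offset":[-3.5,-6.5,0.1],"turn":-0.3},{"offset":[-3.5,-6.5,4],"turn":-0.3},{"offset":[-3.5,-6.5,8],"turn":-0.3},{"offset":[-3.5,-6.5,8],"turn":-0.3},{"offset":[-3.5,-6.5,8],"turn":-0.3}]'

```text
t: 14.65
eef_pos: [0.5694, -0.1021, 0.2232]
ee_rot: [-3.141, -0.004, 3.139]
force: [0.0, 0.2, 0.3]
width: 0.0379
```

```bash
python3 -c "
from h import *
held();print(rel(.5705,-.1076,.1875,179.5))"
```

```text
tcp [ 0.5702 -0.1019  0.2247] yaw 179.9 w 0.03770556232075355 top rel tcp -0.15870253354400482 -0.15676779412640918 t 14.7
[-0.03 -0.57  3.72  0.39]
```

Request:
send_rows --motion '[{"offset":[0,-0.6,1],"turn":0.4},{"offset":[0,-0.6,2.5],"turn":0.4},{"offset":[0,-0.6,3.2],"turn":0.4},{"offset":[0,-0.6,3.5],"turn":0.4},{"offset":[0,-0.6,3.6],"turn":0.4},{"offset":[0,-0.6,3.6],"turn":0.4},{"offset":[0,-0.6,3.6],"turn":0.4}]'

```text
t: 15.4
eef_pos: [0.5699, -0.1081, 0.1887]
ee_rot: [3.142, 0.001, 3.132]
force: [-0.8, -0.5, -1.3]
width: 0.0379
```

```bash
python3 -c "
from h import *
print(get_state()['force'],rel(.5705,-.1076,.188,179.5))"
```

```text
[-0.79285146 -0.51395329 -1.25264768] [-0.06  0.05  0.07 -0.05]
```

Request:
send_rows --motion '[{"offset":[0,0,0],"turn":0},{"offset":[0,0,0],"turn":0},{"offset":[0,0,0],"turn":0},{"offset":[0,0,0],"turn":0},{"offset":[0,0,-1],"turn":0},{"offset":[0,0,-5],"turn":0},{"offset":[0,0,-10],"turn":0},{"offset":[0,0,-15],"turn":0}]' --hand 0.4

```text
t: 16.2
eef_pos: [0.5693, -0.1083, 0.3404]
ee_rot: [-3.141, -0.001, 3.132]
force: [1.6, 0.1, -0.1]
width: 0.0611
```

Request:
send_rows --motion '[{"offset":[0,0,-15],"turn":0},{"offset":[0,0,-15],"turn":0},{"offset":[0,0,-15],"turn":0}]'

```text
t: 16.5
eef_pos: [0.5687, -0.1083, 0.4915]
ee_rot: [3.141, 0.001, 3.132]
force: [1.7, 0.4, 0.5]
width: 0.0613
```

```bash
python3 -c "
from h import *
look('c',(.5705,-.1076),lo=.02,hi=.045,r=.045,save=True)
print(get_state()['q'])
print(rel(.593,.305,.40,189))"
```

```text
c t 16.55 tcp [ 0.5697 -0.109   0.501 ] yaw 179.5 c [ 0.5694 -0.1073] size [36.4 37.1] ang 89.1 602
[ 0.14944519  0.15067559 -0.05220142  0.0042034  -1.35507998 -1.7300418 ]
[-1.96 41.42 10.1  -9.51]
```

Request:
send_rows --motion '[{"offset":[-2,41.4,10],"turn":-9.5},{"offset":[-2,41.4,10],"turn":-9.5},{"offset":[-2,41.4,10],"turn":-9.5},{"offset":[-2,41.4,10],"turn":-9.5},{"offset":[-2,41.4,10],"turn":-9.5},{"offset":[-2,41.4,10],"turn":-9.5},{"offset":[-2,41.4,10],"turn":-9.5},{"offset":[-2,41.4,10],"turn":-9.5}]' --hand 1

```text
t: 17.35
eef_pos: [0.5918, 0.2818, 0.3948]
ee_rot: [3.141, 0.001, -2.985]
force: [1.7, 0.3, -0.0]
width: 0.0875
```

```bash
python3 -c "
from h import *
print(rel(.593,.305,.40,189))"
```

```text
[-0.48  2.27 -0.52 -0.05]
```

Request:
send_rows --motion '[{"offset":[0,1.5,0],"turn":0},{"offset":[0,1.5,0],"turn":0},{"offset":[0,1.5,0],"turn":0}]'

```text
t: 17.65
eef_pos: [0.5897, 0.2946, 0.3949]
ee_rot: [-3.141, 0.0, -2.985]
force: [0.3, 0.1, 0.5]
width: 0.0879
```

```bash
python3 -c "
from h import *
f,P,o=look('riser',(.593,.305),r=.065,save=True)
l=o[2] if o[1][0]>o[1][1] else o[2]-90
print(l,rel(*o[0],.179,180+l))"
```

```text
riser t 17.7 tcp [0.5899 0.294  0.3951] yaw -171.1 c [0.5908 0.3055] size [84.1 54. ] ang 8.5 2936
8.511817932128906 [-0.27  1.12 21.61  0.41]
```

Request:
send_rows --motion '[{"offset":[-0.3,1.1,5],"turn":0.4},{"offset":[-0.3,1.1,10],"turn":0.4},{"offset":[-0.3,1.1,15],"turn":0.4},{"offset":[-0.3,1.1,19],"turn":0.4},{"offset":[-0.3,1.1,20.8],"turn":0.4},{"offset":[-0.3,1.1,21.3],"turn":0.4},{"offset":[-0.3,1.1,21.3],"turn":0.4},{"offset":[-0.3,1.1,21.3],"turn":0.4}]'

```text
t: 18.5
eef_pos: [0.592, 0.306, 0.1834]
ee_rot: [3.14, 0.003, -2.993]
force: [0.1, 0.2, -0.4]
width: 0.0878
```

Request:
send_rows --motion '[{"offset":[0,0,0],"turn":0},{"offset":[0,0,0],"turn":0},{"offset":[0,0,0],"turn":0},{"offset":[0,0,0],"turn":0},{"offset":[0,0,0],"turn":0},{"offset":[0,0,0],"turn":0},{"offset":[0,0,0],"turn":0},{"offset":[0,0,0],"turn":0}]' --hand -1 --squeeze 25

```text
t: 19.3
eef_pos: [0.5912, 0.3062, 0.1815]
ee_rot: [3.142, 0.0, -2.992]
force: [-1.6, -0.4, 2.5]
width: 0.0538
```

Request:
send_rows --motion '[{"offset":[0,0,-2],"turn":0},{"offset":[0,0,-6],"turn":0},{"offset":[0,0,-10],"turn":0},{"offset":[0,0,-14],"turn":0},{"offset":[0,0,-14],"turn":0},{"offset":[0,0,-14],"turn":0}]'

```text
t: 19.9
eef_pos: [0.5911, 0.3062, 0.3221]
ee_rot: [3.14, 0.001, -2.993]
force: [-1.5, -0.3, -2.8]
width: 0.0539
```

```bash
python3 -c "
from h import *
held();print(rel(.5715,.0124,.32,269.4))"
```

```text
tcp [0.5908 0.3059 0.3206] yaw -171.5 w 0.05343227292143558 top rel tcp -0.1573362631548036 -0.15584475700486802 t 19.95
[ 6.250e+00 -2.874e+01  6.000e-02 -8.088e+01]
```

Request:
send_rows --motion '[{"offset":[6.3,-28.7,0],"turn":-81},{"offset":[6.3,-28.7,0],"turn":-81},{"offset":[6.3,-28.7,0],"turn":-81},{"offset":[6.3,-28.7,0],"turn":-81},{"offset":[6.3,-28.7,0],"turn":-81},{"offset":[6.3,-28.7,0],"turn":-81},{"offset":[6.3,-28.7,0],"turn":-81},{"offset":[6.3,-28.7,0],"turn":-81}]'

```text
t: 20.75
eef_pos: [0.5707, 0.011, 0.3194]
ee_rot: [3.139, -0.002, -1.8]
force: [0.7, 0.8, -1.3]
width: 0.0538
```

```bash
python3 -c "
from h import *
print(get_state()['q']);print(rel(.5715,.0124,.32,269.5))"
```

```text
[ 3.61859842e-01  2.60601629e-01 -3.36560212e-01 -4.95013604e-04
 -9.77021722e-01 -5.91063485e-01]
[ -0.15  -0.05  -0.06 -12.65]
```

Request:
send_rows --motion '[{"offset":[0,0,0],"turn":-12.6},{"offset":[0,0,2],"turn":-12.6},{"offset":[0,0,5],"turn":-12.6},{"offset":[0,0,8],"turn":-12.6},{"offset":[0,0,8],"turn":-12.6},{"offset":[0,0,8],"turn":-12.6},{"offset":[0,0,8],"turn":-12.6}]'

```text
t: 21.45
eef_pos: [0.5721, 0.0131, 0.2423]
ee_rot: [-3.141, -0.0, -1.583]
force: [0.2, 0.9, -0.4]
width: 0.054
```

```bash
python3 -c "
from h import *
held();s=[rel(.5715,.0124,.1875,269.5) for _ in range(1)];print(s)
f,P,o=look('r2',(.5726,.1324),lo=.02,hi=.045,r=.045,save=True)
"
```

```text
tcp [0.5721 0.0132 0.2426] yaw -90.7 w 0.05393372175451102 top rel tcp -0.15928019134518395 -0.15776965821339317 t 21.5
[array([ 0.08,  0.06,  5.51, -0.21])]
r2 t 21.55 tcp [0.572  0.0132 0.2427] yaw -90.7 c [0. 0.] size [0. 0.] ang 0.0 0
```

View pics/r2.png

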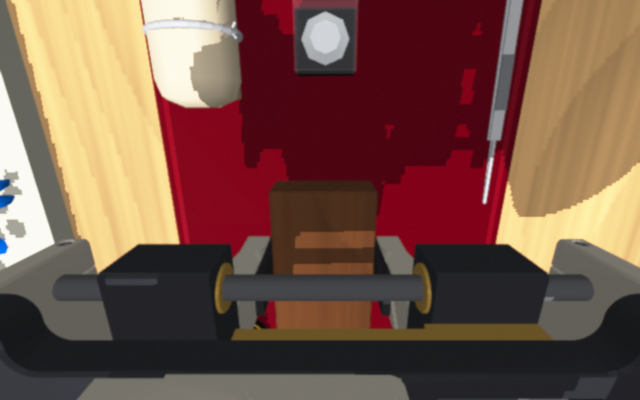

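The riser is held level. The clear box (325,38) stands in front of the cushion.

Request:
send_rows --motion '[{"offset":[0,0,2],"turn":-0.2},{"offset":[0,0,4],"turn":-0.2},{"offset":[0,0,5],"turn":-0.2},{"offset":[0,0,5.3],"turn":-0.2},{"offset":[0,0,5.4],"turn":-0.2},{"offset":[0,0,5.4],"turn":-0.2},{"offset":[0,0,5.4],"turn":-0.2}]'

```text
t: 22.25
eef_pos: [0.5718, 0.0131, 0.1881]
ee_rot: [-3.14, 0.0, -1.58]
force: [-0.8, -0.1, -1.3]
width: 0.0541
```

Request:
send_rows --motion '[{"offset":[0,0,0],"turn":0},{"offset":[0,0,0],"turn":0},{"offset":[0,0,0],"turn":0},{"offset":[0,0,0],"turn":0},{"offset":[0,0,-1],"turn":0},{"offset":[0,0,-5],"turn":0},{"offset":[0,0,-10],"turn":0},{"offset":[0,0,-15],"turn":0}]' --hand 0.8

```text
t: 23.05
eef_pos: [0.5711, 0.0128, 0.3395]
ee_rot: [3.141, -0.0, -1.58]
force: [1.1, 0.3, -0.2]
width: 0.0788
```

```bash
python3 -c "
from h import *
print(rel(.70,.011,.40,180))"
```

```text
[ 6.000e-02 -1.289e+01 -6.050e+00  8.948e+01]
```

Request:
send_rows --motion '[{"offset":[0,-13,-6],"turn":89.5},{"offset":[0,-13,-6],"turn":89.5},{"offset":[0,-13,-6],"turn":89.5},{"offset":[0,-13,-6],"turn":89.5},{"offset":[0,-13,-6],"turn":89.5},{"offset":[0,-13,-6],"turn":89.5},{"offset":[0,-13,-6],"turn":89.5},{"offset":[0,-13,-6],"turn":89.5}]'

```text
t: 23.85
eef_pos: [0.7013, 0.0117, 0.3981]
ee_rot: [-3.142, 0.0, -2.786]
force: [0.2, -0.1, 0.2]
width: 0.0786
```

Request:
send_rows --motion '[{"offset":[0,0,0],"turn":20},{"offset":[0,0,0],"turn":20},{"offset":[0,0,0],"turn":20},{"offset":[0,0,0],"turn":20},{"offset":[0,0,0],"turn":20}]'

```text
t: 24.35
eef_pos: [0.7013, 0.0118, 0.3978]
ee_rot: [3.142, 0.0, -3.127]
force: [0.2, -0.5, 0.3]
width: 0.0788
```

```bash
cat >> h.py <<'E'
def survey(tag):
    f,P,o=look(tag,(.5726,.1324),lo=.022,hi=.045,r=.04,save=True)
    for n,xy,lo,hi,r in(("clear",(.5695,-.1075),.022,.045,.04),("riser",(.5715,.0124),.022,.036,.06),("amber",(.5715,.0124),.046,.07,.04),("loupe",(.4945,.013),.014,.03,.035)):
        try: print(n,[np.round(x,4) for x in rect_at(P,0,lo,hi,xy,r)])
        except Exception as e: print(n,"none")
    q=P[(P[...,2]>.03)&(P[...,2]<.06)&(abs(P[...,0]-.645)<.05)&(abs(P[...,1]+.108)<.06)][:,:2]
    print("cush",len(q),cv2.minAreaRect((q*1000).astype(np.float32)) if len(q) else None)
    q=P[(P[...,2]>.0085)&(P[...,2]<.06)&(abs(P[...,0]-.645)<.04)&(abs(P[...,1]-.131)<.04)][:,:2]
    print("cone",len(q),cv2.minEnclosingCircle((q*1000).astype(np.float32)) if len(q) else None)
    return f,P
E
python3 -c "
from h import *
survey('s1')"
```

```text
s1 t 24.4 tcp [0.7014 0.0118 0.3977] yaw -179.2 c [0.5759 0.1339] size [38.4 37.4] ang 89.5 1397
clear [array([ 0.5697, -0.1074]), array([37.7321, 37.5699]), np.float64(89.4069), np.int64(1431)]
riser [array([0.572 , 0.0132]), array([83.9151, 54.2314]), np.float64(89.4344), np.int64(4180)]
amber [array([0., 0.]), array([0., 0.]), np.float64(0.0), np.int64(0)]
loupe [array([0., 0.]), array([0., 0.]), np.float64(0.0), np.int64(0)]
cush 2901 ((644.8041381835938, -106.60617065429688), (52.273048400878906, 76.06810760498047), 0.7740885019302368)
cone 1226 ((647.1475830078125, 130.92420959472656), 25.23945426940918)
```

View pics/s1.png

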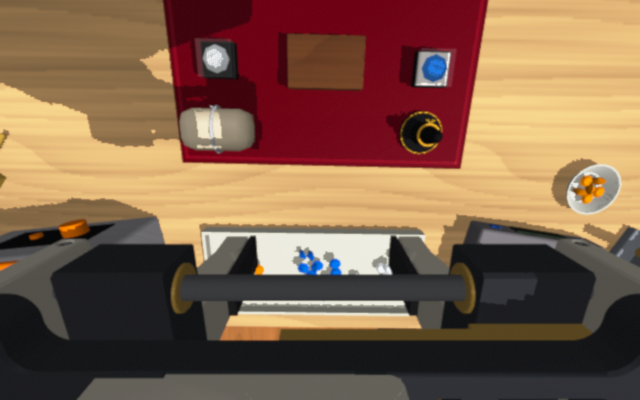

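All in one frame: riser (325,61) midway between the boxes within 1 mm. Clear is off by (−1.1, −1.5) mm and blue by (+2.8, +2.3) mm, so their gaps are about 31 and 27 mm, which is good enough. Amber next.

```bash
python3 -c "
from h import *
print(rel(.463,-.297,.36,202.3))"
```

```text
[ 24.27 -30.53   3.77 -21.48]
```

Request:
send_rows --motion '[{"offset":[24.3,-30.5,3.8],"turn":-21.5},{"offset":[24.3,-30.5,3.8],"turn":-21.5},{"offset":[24.3,-30.5,3.8],"turn":-21.5},{"offset":[24.3,-30.5,3.8],"turn":-21.5},{"offset":[24.3,-30.5,3.8],"turn":-21.5},{"offset":[24.3,-30.5,3.8],"turn":-21.5},{"offset":[24.3,-30.5,3.8],"turn":-21.5},{"offset":[24.3,-30.5,3.8],"turn":-21.5}]' --hand 0.5

```text
t: 25.2
eef_pos: [0.4604, -0.2977, 0.3596]
ee_rot: [-3.141, 0.0, -2.753]
force: [0.9, -0.1, -0.4]
width: 0.0657
```

Request:
send_rows --motion '[{"offset":[0,0,0],"turn":0},{"offset":[0,0,0],"turn":0},{"offset":[0,0,0],"turn":0}]'

```text
t: 25.5
eef_pos: [0.4628, -0.296, 0.3596]
ee_rot: [-3.141, 0.001, -2.753]
force: [0.1, 0.7, -0.6]
width: 0.0657
```

```bash
python3 -c "
from h import *
f,P,o=look('a',(.463,-.297))
print(rel(*o[0],.181,180+(o[2]+45)%90-45))"
```

```text
a t 25.55 tcp [ 0.463  -0.2957  0.3596] yaw -157.7 c [ 0.4619 -0.2975] size [37.3 37. ] ang 22.0 1170
[ 0.16 -0.12 17.86  0.34]
```

Request:
send_rows --motion '[{"offset":[0.2,-0.1,5],"turn":0.3},{"offset":[0.2,-0.1,10],"turn":0.3},{"offset":[0.2,-0.1,14],"turn":0.3},{"offset":[0.2,-0.1,16.5],"turn":0.3},{"offset":[0.2,-0.1,17.8],"turn":0.3},{"offset":[0.2,-0.1,17.8],"turn":0.3},{"offset":[0.2,-0.1,17.8],"turn":0.3}]'

```text
t: 26.25
eef_pos: [0.4619, -0.2975, 0.1818]
ee_rot: [-3.141, 0.001, -2.757]
force: [0.2, -0.4, 0.1]
width: 0.0657
```

Request:
send_rows --motion '[{"offset":[0,0,0],"turn":0},{"offset":[0,0,0],"turn":0},{"offset":[0,0,0],"turn":0},{"offset":[0,0,0],"turn":0},{"offset":[0,0,0],"turn":0},{"offset":[0,0,0],"turn":0},{"offset":[0,0,0],"turn":0},{"offset":[0,0,0],"turn":0}]' --hand -1 --squeeze 15

```text
t: 27.05
eef_pos: [0.461, -0.298, 0.1817]
ee_rot: [-3.141, 0.0, -2.759]
force: [-0.9, 2.0, 5.7]
width: 0.038
```

Request:
send_rows --motion '[{"offset":[0,0,-2],"turn":0},{"offset":[0,0,-6],"turn":0},{"offset":[0,0,-10],"turn":0},{"offset":[0,0,-14],"turn":0},{"offset":[0,0,-14],"turn":0},{"offset":[0,0,-14],"turn":0}]'

```text
t: 27.65
eef_pos: [0.4608, -0.2979, 0.3221]
ee_rot: [-3.141, 0.002, -2.759]
force: [-0.0, 0.4, -1.0]
width: 0.0382
```

```bash
python3 -c "
from h import *
held();print(rel(.572,.0132,.32,179.5))"
```

```text
tcp [ 0.4604 -0.2977  0.3208] yaw -158.1 w 0.03830102431577507 top rel tcp -0.15601238680773905 -0.15451236726645237 t 27.7
[-21.95  24.69   0.08  22.4 ]
```

Request:
send_rows --motion '[{"offset":[-22,24.7,0],"turn":22.4},{"offset":[-22,24.7,0],"turn":22.4},{"offset":[-22,24.7,0],"turn":22.4},{"offset":[-22,24.7,0],"turn":22.4},{"offset":[-22,24.7,0],"turn":22.4},{"offset":[-22,24.7,0],"turn":22.4},{"offset":[-22,24.7,0],"turn":22.4},{"offset":[-22,24.7,0],"turn":22.4}]'

```text
t: 28.5
eef_pos: [0.574, 0.0174, 0.3192]
ee_rot: [-3.141, -0.002, 3.137]
force: [-0.4, -0.1, -0.6]
width: 0.0382
```

Request:
send_rows --motion '[{"offset":[0,0,3],"turn":0},{"offset":[0,0,6],"turn":0},{"offset":[0,0,6],"turn":0},{"offset":[0,0,6],"turn":0},{"offset":[0,0,6],"turn":0}]'

```text
t: 29.0
eef_pos: [0.5733, 0.0132, 0.2622]
ee_rot: [-3.142, 0.001, 3.133]
force: [0.8, 0.2, -0.8]
width: 0.0381
```

```bash
python3 -c "
from h import *
held();s=get_state();print(rel(.572,.0132,.2122,179.5))
f=cam('wrist');P=cloud(f);e=s['eef_pos'];
q=P[(abs(P[...,2]-(e[2]-.156))<.004)&(np.hypot(P[...,0]-e[0],P[...,1]-e[1])<.03)];print(cv2.minAreaRect((q[:,:2]*1000).astype(np.float32)),e[:2],q[:,:2].min(0),q[:,:2].max(0))"
```

```text
tcp [0.5733 0.0132 0.2626] yaw 179.5 w 0.0380361351387303 top rel tcp -0.15687524073362435 -0.15534052772112583 t 29.05
[ 0.13 -0.    5.04  0.01]
((574.8063354492188, 13.149733543395996), (56.213809967041016, 38.62448501586914), 89.82624053955078) [0.57327377 0.01321734] [ 0.55544531 -0.01492117] [0.59414945 0.04129223]
```

Request:
send_rows --motion '[{"offset":[0.2,0,2],"turn":0},{"offset":[0.2,0,3.5],"turn":0},{"offset":[0.2,0,4.5],"turn":0},{"offset":[0.2,0,4.9],"turn":0},{"offset":[0.2,0,5],"turn":0},{"offset":[0.2,0,5],"turn":0},{"offset":[0.2,0,5],"turn":0}]'

```text
t: 29.8
eef_pos: [0.5711, 0.0135, 0.212]
ee_rot: [3.141, 0.001, 3.133]
force: [0.1, -0.4, -0.9]
width: 0.0379
```

Request:
send_rows --motion '[{"offset":[0,0,0],"turn":0},{"offset":[0,0,0],"turn":0},{"offset":[0,0,0],"turn":0},{"offset":[0,0,0],"turn":0},{"offset":[0,0,-1],"turn":0},{"offset":[0,0,-5],"turn":0},{"offset":[0,0,-10],"turn":0},{"offset":[0,0,-15],"turn":0}]' --hand 0.3

```text
t: 30.6
eef_pos: [0.5704, 0.0132, 0.3636]
ee_rot: [-3.141, -0.001, 3.133]
force: [0.8, 1.2, -0.1]
width: 0.0571
```

```bash
python3 -c "
from h import *
print(get_state()['q']);print(rel(.464,.319,.34,193))"
```

```text
[ 3.66090985e-01  2.19049598e-01 -2.81695388e-01  2.14771193e-04
 -1.07078187e+00 -1.94519721e+00]
[ 10.89  30.49   2.36 -13.47]
```

Request:
send_rows --motion '[{"offset":[0,30.5,0],"turn":-13.5},{"offset":[10.9,30.5,2],"turn":-13.5},{"offset":[10.9,30.5,2],"turn":-13.5},{"offset":[10.9,30.5,2],"turn":-13.5},{"offset":[10.9,30.5,2],"turn":-13.5},{"offset":[10.9,30.5,2],"turn":-13.5},{"offset":[10.9,30.5,2],"turn":-13.5},{"offset":[10.9,30.5,2],"turn":-13.5}]'

```text
t: 31.4
eef_pos: [0.4629, 0.3223, 0.3418]
ee_rot: [3.141, 0.001, -2.91]
force: [-1.1, -0.3, 0.3]
width: 0.0571
```

Request:
send_rows --motion '[{"offset":[0,0,0],"turn":0},{"offset":[0,0,0],"turn":0},{"offset":[0,0,0],"turn":0}]'

```text
t: 31.7
eef_pos: [0.4647, 0.3183, 0.3417]
ee_rot: [3.141, 0.0, -2.916]
force: [0.2, 0.1, -0.2]
width: 0.0571
```

```bash
python3 -c "
from h import *
f,P,o=look('loupe',(.464,.319),lo=.006,r=.04,save=True)
print(rel(*o[0],.1805,193));print(rect_at(P,0,.01,.03,(.464,.319),.04),P[(P[...,2]>.006)&(np.hypot(P[...,0]-.464,P[...,1]-.319)<.03)][:,2].max())
cv2.imwrite('pics/l.png',f['frame'][60:300,120:520])"
```

```text
loupe t 31.75 tcp [0.4647 0.3183 0.3416] yaw -167.1 c [0.4624 0.3194] size [39.4 25.1] ang 12.7 755
[ 0.21  0.16 16.11 -0.06]
(array([0.46236743, 0.31935101]), (39.397926330566406, 25.016586303710938), 12.765180587768555, 740) 0.27954512136995024
```

View pics/l.png

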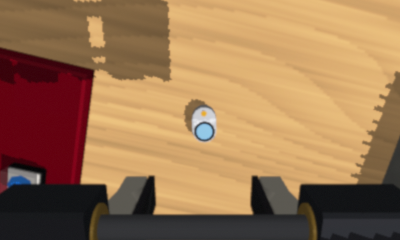

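The crop shows the loupe at (204,122), its long axis in line with the tool's x, so the jaws close across its 26 mm width. Grasping it.

Request:
send_rows --motion '[{"offset":[0.2,0.2,5],"turn":0},{"offset":[0.2,0.2,10],"turn":0},{"offset":[0.2,0.2,13],"turn":0},{"offset":[0.2,0.2,15.2],"turn":0},{"offset":[0.2,0.2,16.1],"turn":0},{"offset":[0.2,0.2,16.1],"turn":0},{"offset":[0.2,0.2,16.1],"turn":0}]'

```text
t: 32.45
eef_pos: [0.4624, 0.3207, 0.1809]
ee_rot: [3.141, 0.001, -2.915]
force: [-0.5, -0.2, -0.2]
width: 0.0568
```

Request:
send_rows --motion '[{"offset":[0,0,0],"turn":0},{"offset":[0,0,0],"turn":0},{"offset":[0,0,0],"turn":0},{"offset":[0,0,0],"turn":0},{"offset":[0,0,0],"turn":0},{"offset":[0,0,0],"turn":0},{"offset":[0,0,0],"turn":0},{"offset":[0,0,0],"turn":0}]' --hand -1 --squeeze 15

```text
t: 33.25
eef_pos: [0.4619, 0.3208, 0.1805]
ee_rot: [3.142, 0.0, -2.914]
force: [-0.9, -0.1, 4.5]
width: 0.0261
```

Request:
send_rows --motion '[{"offset":[0,0,-2],"turn":0},{"offset":[0,0,-6],"turn":0},{"offset":[0,0,-10],"turn":0},{"offset":[0,0,-14],"turn":0},{"offset":[0,0,-14],"turn":0},{"offset":[0,0,-14],"turn":0}]'

```text
t: 33.85
eef_pos: [0.4618, 0.3208, 0.3211]
ee_rot: [3.14, 0.002, -2.915]
force: [-0.1, 0.4, -1.1]
width: 0.0258
```

```bash
python3 -c "
from h import *
held();print(rel(.4955,.0138,.32,179.5))"
```

```text
tcp [0.4616 0.3205 0.3199] yaw -167.0 w 0.02565289232833564 top rel tcp -0.16447103217552733 -0.16298948109940345 t 33.9
[ 3.600e+00 -3.065e+01 -1.000e-02  1.350e+01]
```

Request:
send_rows --motion '[{"offset":[3.6,-30.6,0],"turn":13.5},{"offset":[3.6,-30.6,0],"turn":13.5},{"offset":[3.6,-30.6,0],"turn":13.5},{"offset":[3.6,-30.6,0],"turn":13.5},{"offset":[3.6,-30.6,0],"turn":13.5},{"offset":[3.6,-30.6,0],"turn":13.5},{"offset":[3.6,-30.6,0],"turn":13.5},{"offset":[3.6,-30.6,0],"turn":13.5}]'

```text
t: 34.7
eef_pos: [0.4954, 0.0128, 0.3188]
ee_rot: [-3.141, -0.003, 3.13]
force: [-0.2, 0.2, 0.1]
width: 0.0263
```

Request:
send_rows --motion '[{"offset":[0,0,4],"turn":0},{"offset":[0,0,8],"turn":0},{"offset":[0,0,8],"turn":0},{"offset":[0,0,8],"turn":0},{"offset":[0,0,8],"turn":0}]'

```text
t: 35.2
eef_pos: [0.4966, 0.0155, 0.2418]
ee_rot: [3.141, 0.002, 3.135]
force: [0.5, 0.1, -0.5]
width: 0.0253
```

```bash
python3 -c "
from h import *
held();print(rel(.495,.0138,.187,179.5))"
```

```text
tcp [0.4966 0.0154 0.242 ] yaw 179.6 w 0.02585305974697577 top rel tcp -0.1658567291218774 -0.16432907299965144 t 35.25
[ 0.16 -0.16  5.5   0.09]
```

Request:
send_rows --motion '[{"offset":[0.2,-0.2,2],"turn":0},{"offset":[0.2,-0.2,4],"turn":0},{"offset":[0.2,-0.2,5],"turn":0},{"offset":[0.2,-0.2,5.4],"turn":0},{"offset":[0.2,-0.2,5.5],"turn":0},{"offset":[0.2,-0.2,5.5],"turn":0},{"offset":[0.2,-0.2,5.5],"turn":0}]'

```text
t: 35.95
eef_pos: [0.4943, 0.0128, 0.1863]
ee_rot: [3.141, 0.002, 3.134]
force: [-0.9, 1.5, 5.0]
width: 0.0259
```

Request:
send_rows --motion '[{"offset":[0,0,0],"turn":0},{"offset":[0,0,0],"turn":0},{"offset":[0,0,0],"turn":0},{"offset":[0,0,0],"turn":0},{"offset":[0,0,-1],"turn":0},{"offset":[0,0,-5],"turn":0},{"offset":[0,0,-10],"turn":0},{"offset":[0,0,-15],"turn":0}]' --hand 0.1

```text
t: 36.75
eef_pos: [0.4933, 0.0123, 0.3376]
ee_rot: [-3.141, -0.001, 3.133]
force: [1.5, 0.3, -0.1]
width: 0.0482
```

Request:
send_rows --motion '[{"offset":[-5,0,-5],"turn":0},{"offset":[-10,0,-7],"turn":0},{"offset":[-15,0,-7],"turn":0},{"offset":[-17,0,-7],"turn":0},{"offset":[-17,0,-7],"turn":0},{"offset":[-17,0,-7],"turn":0},{"offset":[-17,0,-7],"turn":0}]'

```text
t: 37.45
eef_pos: [0.663, 0.011, 0.4055]
ee_rot: [-3.142, -0.001, 3.133]
force: [-0.6, 0.4, 0.5]
width: 0.0485
```

```bash
python3 -c "
from h import *
f,P=survey('s2')"
```

```text
s2 t 37.5 tcp [0.6628 0.011  0.4058] yaw 179.5 c [0.5755 0.1339] size [38.3 36.5] ang 89.8 1178
clear [array([ 0.5699, -0.1077]), array([38.293 , 37.1334]), np.float64(89.698), np.int64(1213)]
riser [array([0.5553, 0.0134]), array([83.997 , 86.2333]), np.float64(89.5243), np.int64(2274)]
amber [array([0.5727, 0.0138]), array([36.9143, 36.5191]), np.float64(89.4784), np.int64(1281)]
loupe [array([0.4956, 0.0132]), array([39.3043, 24.891 ]), np.float64(0.7207), np.int64(843)]
cush 2520 ((644.3829345703125, -106.573486328125), (51.70454406738281, 76.22247314453125), 5.772594928741455)
cone 1101 ((653.687744140625, 127.82962036132812), 32.05950927734375)
```

View pics/s2.png

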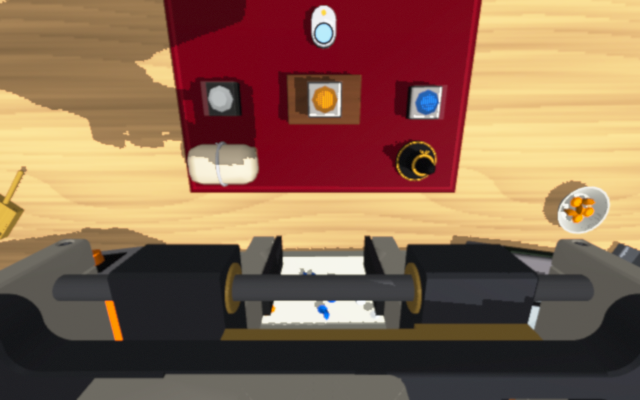

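The picture shows the whole arrangement: loupe (323,27), amber centred on the riser (324,99), clear (220,99) and blue (427,102) in front of the cushion and the cone. The arm is clear, so I hand in.

```bash
python3 -c "
from h import *
s=get_state();print(s['t'],s['qd'].round(3));job_done()"
```

```text
37.5 [ 0.004 -0.01  -0.001  0.001  0.001  0.001]
the job is handed in; nothing more can be done
```

The pad is dressed as asked and the job is handed in at 37.5 s. I placed the boxed blue stone, the boxed clear stone, the riser, the boxed amber stone on the riser and the loupe, in that order. The boxed red stone and the tweezers were left alone. I didn't re-measure those two at the end, and they are outside the last picture.

| Piece | Last check |
|---|---|
| Boxed clear stone | gap to the cushion about 31 mm, about 2 mm to one side of centre |
| Boxed blue stone | gap to the cone about 27 mm, about 2 mm to one side of centre |
| Riser | within 1 mm of halfway between the two boxes |
| Boxed amber stone | within 1 mm of the riser's centre |
| Loupe | flat, about 30 mm in front of the riser, in line with its middle within 1 mm |

All pieces are square with the pad to within about 0.5°, with the loupe at most about 1° off.

- **Blue gap:** it is a little short of 30 mm; I judged it close enough and did not correct it.
- **Blue grasp:** the first one closed too late and caught only the lid, so I set the box down and gripped it again.
- **Disagreeing readings:** in the last view the riser and cone readings were spoiled by neighbouring objects, and the cushion's angle read about 6° off. The figures above use the riser, cone and cushion from the earlier clean view.

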